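# Change the test panel in a spring-clamp specimen bed

## Task

Change the test panel in the specimen bed: press the clamp's black handle bar down until its catch holds the clamp open by itself, then lift the scratched panel off the two pins and lay it flat on the empty stand. Take the fresh panel from the other stand and lower it level over both pins, letting go only when it lies flat in the bed, and then press the tab of the catch so that the clamp springs shut on it. Leave the punch, stopwatch and caliper where they are.

Things in the scene. Friction and masses are not known exactly. Their poses are not given: they have to be found in the camera images.
- bed: Specimen bed, fixed: grey base plate 400 x 88 x 8 mm, from x = -90 to +310 mm. Origin on the worktop under the centre of the panel place; x runs along its middle line from the panel place to the clamp, its raised tail and the catch; z up. A panel rests on two blocks (40 mm long, 56 wide, at x = -56 and +56, tops at z = 50); between and beside them fingers have room down to z = 8.
- bed_seat (a point): Centre of the panel place at the height of the block tops, where the middle of the underside of a seated panel lies: 50 mm above the worktop. Axes as those of the bed. A seated panel lies along the bed's x.
- pin_near_clamp (a point): Tip of the upright steel locating pin nearer the clamp, at bed x = +50, y = 0 mm. 10 mm diameter, straight for 10 mm above the block top, then tapered to a 4 mm tip, 18 mm above the block top (z = 68).
- pin_far (a point): Tip of the other locating pin, the same, at bed x = -50, y = 0 mm.
- clamp_axis (a point): Middle of the level axis (along bed y) about which the clamp turns: bed x = 103, z = 34 mm. Shut, its jaw covers the last 10 mm or so of the panel's +x end, so a panel can go on or off the pins only while the clamp is open; then the jaw stands at least 6 mm behind the panel's end and less than 95 mm high.
- clamp (a joint): Angle q of the sprung clamp, rad. About 0.067: shut on a panel (as at the start); 0: shut with nothing under it; 0.64: end stop. Its spring drives it shut. Pressed down beyond about 0.60 it is caught by the catch and then rests there by itself at about 0.58. At the handle bar this takes about 7 N at first and 10 to 17 N near the end.
- clamp_bar (a point): Centre of the clamp's handle bar: level, round, black, 20 mm diameter, 84 mm long across the bed, on the clamp's raised tail. It moves on a circle: bed x = 103 + 95 cos(0.632 - q), z = 34 + 95 sin(0.632 - q) mm; shut on a panel x = 183, z = 85; at q = 0.62 x = 198, z = 35. Press its top at the middle with shut fingers, following it 15 mm towards bed +x on its way down.
- catch (a joint): Angle of the sprung catch, rad. 0: at rest, hooked; it grows as its tab is pressed down, up to 0.35, and from about 0.2 it lets the clamp go. It returns by itself.
- catch_tab (a point): Middle of the upper face of the catch's tab: black ribbed plate 42 mm along the bed, 48 mm across, at the bed's +x end (x = 285, z = 41 mm at rest). Pressed down here by 15 to 17 mm (2 to 7 N) it unhooks the clamp, whose tail then springs up. The hook, up to 64 mm high, stands 30 mm and more nearer the clamp.
- tested_panel: Panel whose test is done, with scratch tracks on its coating; at the start it lies on the pins under the shut clamp. Aluminium, 150 (x) x 64 (y) x 10 (z) mm, about 0.25 kg. Origin: centre of the underside, z up. Holes at x = +50 (round, 12 mm) and x = -50 (slot, 16 along x, 12 across); it fits either way round. Grip it across its 64 mm width at mid-length.
- fresh_panel: The panel to be tested next: same shape, size and frame, without scratches. At the start it lies flat on a stand, its underside 30 mm above the worktop.
- stand_full_top (a point): Centre of the top of the stand with the fresh panel, 30 mm above the worktop; x along its length. Both stands are alike and fixed: steel base 130 x 56 x 4 mm, two cross blocks (20 mm long, at x = -55 and +55) with rubber tops; between and beside the blocks fingers have free room down to 4 mm.
- stand_empty_top (a point): Centre of the top of the empty stand, 30 mm above the worktop; x along its length. Here the tested panel is to lie, along the stand (either way round).
- die_cutter: Bystander: round specimen punch, 70 mm diameter, 98 mm high, with a wooden knob, standing behind the bed. Origin: centre of its underside.
- stopwatch: Bystander: black stopwatch, 66 x 60 x 19 mm, lying in front. Origin: centre of its underside.
- caliper: Bystander: steel vernier caliper, 220 mm long, lying in front of the bed. Origin: centre of its underside.

How it is judged:
On the way, in this order (a step that is already met when the one before it is completed fails the run):
1. the clamp is held open by its catch, with the fingers off it (value of joint clamp above 0.53 rad and contact force between the fingers and anything else below 0.3 N), for 0.2 s.
2. the scratched panel lies flat on the empty stand, let go, while the catch holds the clamp open (value of joint clamp above 0.53 rad and horizontal distance between tested_panel and stand_empty_top below 0.03 m and z of tested_panel in the frame of stand_empty_top between -0.004 and 0.004 m and angle between tested_panel's own z axis and vertical below 0.06 rad and contact force between the fingers and tested_panel below 0.1 N), for 0.2 s.
3. the fresh panel is lowered level over both pins while still held by the fingers (value of joint clamp above 0.53 rad and horizontal distance between fresh_panel and bed_seat below 0.004 m and angle between the x axis of fresh_panel and the x axis of bed, either way round below 0.05 rad and angle between fresh_panel's own z axis and vertical below 0.04 rad and z of fresh_panel in the frame of bed_seat below 0.005 m and contact force between the fingers and fresh_panel above 0.3 N), for 0.02 s.
4. the fresh panel lies flat in the bed, let go, with the clamp still open (value of joint clamp above 0.53 rad and horizontal distance between fresh_panel and bed_seat below 0.004 m and angle between the x axis of fresh_panel and the x axis of bed, either way round below 0.05 rad and angle between fresh_panel's own z axis and vertical below 0.04 rad and z of fresh_panel in the frame of bed_seat below 0.0025 m and contact force between the fingers and fresh_panel below 0.1 N), for 0.1 s.
At the end, for the whole second after the job is handed in: The fresh panel lies flat on both pins (within 4 mm, 0.05 rad, underside within 2.5 mm of the seat), the clamp is shut on it (0.04 to 0.10 rad), the catch back at rest; the scratched panel lies flat on the stand that was empty (centre within 30 mm, height 4 mm); both still (horizontal distance between fresh_panel and bed_seat below 0.004 m and angle between the x axis of fresh_panel and the x axis of bed, either way round below 0.05 rad and angle between fresh_panel's own z axis and vertical below 0.04 rad and z of fresh_panel in the frame of bed_seat below 0.0025 m and value of joint clamp between 0.04 and 0.1 rad and value of joint catch below 0.05 rad and horizontal distance between tested_panel and stand_empty_top below 0.03 m and z of tested_panel in the frame of stand_empty_top between -0.004 and 0.004 m and angle between tested_panel's own z axis and vertical below 0.06 rad and linear speed of each of fresh_panel, tested_panel below 0.01 m/s); the robot touches nothing.
It fails at once if the punch, the stopwatch or the caliper is moved by more than 30 mm or the punch tipped (distance of any of die_cutter, stopwatch, caliper from where it was at the start of the episode above 0.03 m or angle between die_cutter's own z axis and vertical above 0.4 rad).
It also fails if it takes over 61 s, if anything falls off the work surface, if the arm or the gripper's body presses on something with over 40 N, if the wrist force passes 120 N, or if a joint passes its speed limit or range.

## Robot

A 6-joint arm with a two-finger parallel gripper is mounted at the origin on a cart in front of the work surface, level with it; the furniture and walls round the work are solid. World frame = base frame: x ahead of the robot, y to its left, z up, the work surface at z = 0. Lengths are in m, angles in rad, forces in N, time in s.
With the tool pointing down it reaches from about 0.275 to 0.975 m from the base axis. Payload 8.4 kg.
Tool frame: the origin (TCP) lies on the centre line of the jaws, within the pads' length; the fingertips stand 17 mm ahead of it and the grasp point (between the pads) lies 2 mm behind it (r.nose_length is the distance from the TCP to the fingertips, in m); z points along the fingers, y is the line along which they close (so a half turn about z gives the same grasp; the last joint's range is limited). The gripper opens to 92 mm and grips with 3 to 60 N. Pads are 20 mm wide; open, the fingers measure 128 mm over their backs; the gripper's body (75 mm by 189 mm) begins 69 mm behind the grasp point.
Start: joints at [-1.259, 0.353, 1.633, -0, 1.155, -0.002], TCP at [0.193, -0.594, 0.232] pointing down, gripper open.
Joint ranges: [-2.63, 2.63], [-0.92, 2.1], [0.06, 2.66], [-1.3, 4.44], [0, 2.69], [-3.02, 3.02]. Speed limits (rad/s): [2.22, 2.22, 2.79, 3.14, 3.14, 3.14].

## Interface

Orientations are given as a 3x3 rotation matrix whose columns are the frame's x, y, z axes.
In Python, from bench import r, camrig, effector, kin gives the robot as it stands (r), with the cameras (camrig), the gripper (effector) and the kinematics (kin). Calls block until the motion is done:
- r.move_to(position, orientation): joint-space move of the TCP to a pose.
- r.servo_line(position, rotation=None, velocity=0.15): straight line of the TCP; rotation=None keeps the orientation; velocity is the mean speed in m/s.
- r.move_joints(angles): joint-space move.
- effector.grip(opening, effort=None): finger opening in m; effort is the grip in N (None keeps the last); returns when the fingers have stopped.
- r.hold(seconds).
- kin.solve_ik(position, orientation): joint angles nearest the present ones, or None.
- r.get_obs(): the state.
- camrig.snapshot(name): name is "scene" or "top" or "wrist"; returns the picture (384x512x3 uint8, red, green, blue); there is no depth.
- camrig.get_calibration(name): a dict with "mtx" (3x3 intrinsics, pixels), "origin" and "rotation" of the camera in the world; the wrist camera has in their place "tool_from_camera" (4x4, takes a point from camera to tool coordinates, whose origin is the TCP and whose axes are the flange's). Camera axes: x right, y up, looking along -z (the intrinsics and any distortion apply to the point x, -y, -z); pixel columns grow to the right and rows downward; lengths in m; the calibration is good to about 2 mm. The wrist camera is an equidistant fisheye: a pixel r from the principal point sees the ray r / f radians off the axis. A picture is of the moment at which its call begins: read the wrist's pose just before it. get_calibration takes no time and is no camera call.
A pose or a line that the arm cannot do raises r.IKError and nothing moves.
- r.close_job(): hands the job in; it is judged then, once.
The state is a dict: "time_s": time; "joints": joint angles; "joint_velocities": joint speeds; "joint_torque": joint torques, N m; "position": TCP position; "ee_rot": TCP orientation; "ft_force": force on the tool from outside, world axes, zero at the start; "wrist_torque": the same for the moment, N m; "grip_width": finger opening in m; "finger_force": force on a finger pad.
Only numpy, scipy, OpenCV 4.12 (cv2) and the standard library are available. Lean on these libraries where they do the work, as an engineer would, in place of code of your own. Each camera call takes 0.05 s, during which the arm holds its last target. There are 200 camera calls.

## Working session

There is one attempt and no reset: what is moved stays moved. The work goes in short steps, each a Python script; the robot and the scene stay as the last script left them, time stands still between calls to the robot, and variables do not carry over. Pictures are saved under pics/ and viewed, at most 10 in all, crops included, and the job is handed in when it is done.

```bash
mkdir -p pics
python3 - <<'E'
from bench import r, camrig, effector, kin
import cv2
for n in("scene","top"):
    im=camrig.snapshot(n); cv2.imwrite(f"pics/{n}0.png",im[:,:,::-1])
    c=camrig.get_calibration(n); print(n,c)
print(camrig.get_calibration("wrist")); o=r.get_obs(); print(o["time_s"],o["position"],o["ee_rot"],r.nose_length,o["ft_force"])
E
```

```text
scene {'mtx': array([[390.91696388,   0.        , 263.26910762],
       [  0.        , 390.91696388, 196.15520933],
       [  0.        ,   0.        ,   1.        ]]), 'origin': array([-0.09207617,  0.74471267,  0.61246107]), 'rotation': array([[-0.75846262,  0.33023428, -0.56185388],
       [-0.65169485, -0.37727656,  0.65799409],
       [ 0.00531791,  0.8652212 ,  0.50136215]])}
top {'mtx': array([[418.460118  ,   0.        , 259.83217067],
       [  0.        , 418.460118  , 193.51952483],
       [  0.        ,   0.        ,   1.        ]]), 'origin': array([0.38710913, 0.05463392, 1.09755228]), 'rotation': array([[-0.0190505 ,  0.98837158, -0.15085988],
       [-0.99980492, -0.01961922, -0.00228221],
       [-0.00521542,  0.15078697,  0.98855252]])}
{'mtx': array([[297.31863964,   0.        , 256.34690001],
       [  0.        , 297.31863964, 193.21841333],
       [  0.        ,   0.        ,   1.        ]]), 'tool_from_camera': array([[ 2.05047499e-04,  9.69079255e-01,  2.46749580e-01,
         6.93601973e-02],
       [ 9.99998305e-01,  2.52718129e-04, -1.82351292e-03,
        -7.26298954e-04],
       [-1.82948663e-03,  2.46749536e-01, -9.69077561e-01,
        -1.53189755e-01],
       [ 0.00000000e+00,  0.00000000e+00,  0.00000000e+00,
         1.00000000e+00]])}
0.1 [ 0.19279375 -0.59407529  0.23093306] [[ 9.51179885e-01  3.08636843e-01 -3.53084285e-04]
 [ 3.08637043e-01 -9.51179146e-01  1.18613063e-03]
 [ 3.02372031e-05 -1.23719848e-03 -9.99999234e-01]] 0.017 [-0.24101822  0.08476267  0.42356503]
```

View pics/top0.png

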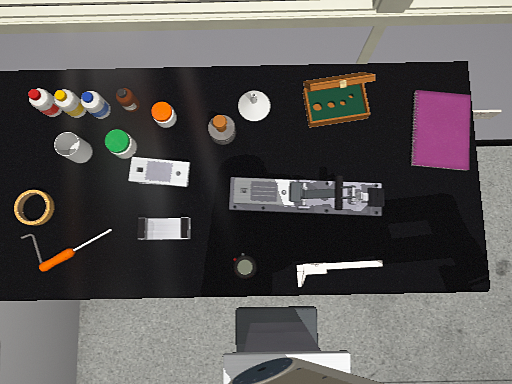

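View pics/scene0.png

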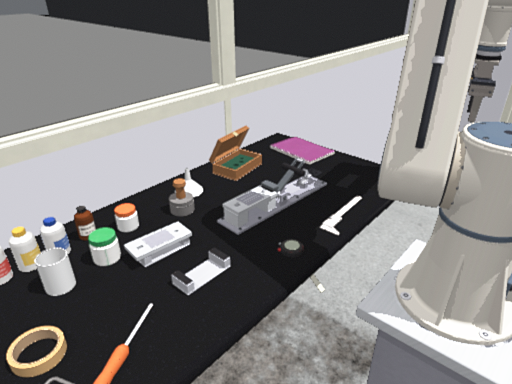

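The overhead picture shows the bed from about (230,195) to (383,198) with the clamp on the right (bed +x ≈ world −y). The fresh panel is at (158,171), the empty stand at (164,228), the punch at (222,128), the stopwatch at (245,266) and the caliper at (340,268). The scene view agrees.

```bash
cat > h.py <<'E'
from bench import r, camrig, effector, kin
import numpy as np, cv2
def pix2world(name,px,z,pose=None):
    """pixels -> points on the plane at height z (pose=(p,R) for the wrist)"""
    c=camrig.get_calibration(name); K=c["mtx"]; px=np.atleast_2d(np.array(px,float))
    u=(px-[K[0,2],K[1,2]])/K[0,0]
    if name=="wrist":
        th=np.linalg.norm(u,axis=1,keepdims=True); s=np.sinc(th/np.pi)
        d=np.c_[u*s,np.cos(th)]
        T=c["tool_from_camera"]; R=pose[1]@T[:3,:3]; o=pose[0]+pose[1]@T[:3,3]
    else:
        d=np.c_[u,np.ones(len(u))]; R=c["rotation"]; o=c["origin"]
    d=(d*[1,-1,-1])@R.T
    z=np.broadcast_to(z,len(d))
    return o+d*((z-o[2])/d[:,2])[:,None]
def ori(yaw):
    """tool down, tool x axis along yaw"""
    c,s=np.cos(yaw),np.sin(yaw)
    return np.array([[c,s,0],[s,-c,0],[0,0,-1.]])
def wrist(name):
    o=r.get_obs(); p=(np.array(o["position"]),np.array(o["ee_rot"]))
    im=camrig.snapshot("wrist"); cv2.imwrite(f"pics/{name}.png",im[:,:,::-1]); np.savez(f"pics/{name}.npz",p=p[0],R=p[1])
    return p
def st():
    o=r.get_obs(); print("t %.2f"%o["time_s"],np.round(o["position"],4),"F",np.round(o["ft_force"],1),"w %.4f"%o["grip_width"],"ff",np.round(o["finger_force"],1)); return o
E
python3 - <<'E'
import cv2
im=cv2.imread("pics/top0.png")[150:250,120:395]
cv2.imwrite("pics/crop0.png",cv2.resize(im,None,fx=2.9,fy=2.9,interpolation=cv2.INTER_CUBIC))
E
```

```text
(no output)
```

View pics/crop0.png

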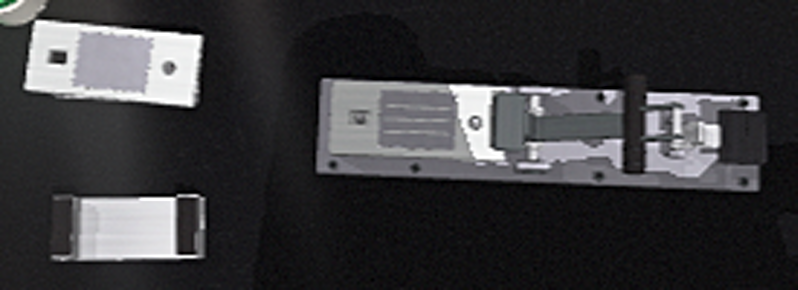

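The crop shows the bed panel's holes at (358,118) and (475,122), the bar at (635,123) and the tab at (743,137). The fresh panel's holes are at (58,57) and (169,68), and the empty stand's black pads at (62,227) and (191,227).

Run:
```python
from h import *
def f(l,p,z):
    w=pix2world("top",np.array(p)/2.9+[120,150],z); print(l,np.round(w,4).tolist()); return w
def yaw(a,b): d=b-a; return np.arctan2(d[1],d[0])
a=f("bedholes",[[358,118],[475,122]],[.068,.068]); print(yaw(a[0],a[1]),a.mean(0))
f("bar",[[635,77],[635,168]],.095); f("tab",[[743,137]],.041)
a=f("fresh",[[58,57],[169,68]],.04); print(yaw(a[0],a[1]),a.mean(0))
a=f("empty",[[62,227],[191,227]],.03); print(yaw(a[0],a[1]),a.mean(0))
f("base",[[320,170],[758,190]],.008)
# wrist view over bed: look with tool x along bed -x (toward +y)?
c=camrig.get_calibration("wrist")["tool_from_camera"]; print(c[:3,:3]@[0,0,-1])
o=r.get_obs()
for y in (0,np.pi/2,-np.pi/2,np.pi):
  for P in ([.435,0,.3],[.435,-.19,.2],[.42,-.28,.2],[.5,.27,.2],[.35,.27,.2]):
    print(round(y,2),P,np.round(q,2) if (q:=kin.solve_ik(P,ori(y))) is not None else None)
```

```text
bedholes [[0.5522, 0.0977, 0.068], [0.5467, -0.0027, 0.068]]
-1.6252695439028728 [0.54943117 0.04749931 0.068     ]
bar [[0.5781, -0.1366, 0.095], [0.5012, -0.1329, 0.095]]
tab [[0.5329, -0.2391, 0.041]]
fresh [[0.617, 0.3653, 0.04], [0.605, 0.2663, 0.04]]
-1.6911335075635023 [0.61099341 0.31581871 0.04      ]
empty [[0.4663, 0.3611, 0.03], [0.4641, 0.2475, 0.03]]
-1.5902060524048993 [0.46520838 0.30425776 0.03      ]
base [[0.5149, 0.1352, 0.008], [0.489, -0.2588, 0.008]]
[-0.24674958  0.00182351  0.96907756]
0 [0.435, 0, 0.3] [-0.   -0.02  1.93 -0.    1.23  1.57]
0 [0.435, -0.19, 0.2] [-0.41  0.15  1.98 -0.    1.01  1.16]
0 [0.42, -0.28, 0.2] [-0.59  0.2   1.92 -0.    1.02  0.98]
0 [0.5, 0.27, 0.2] [ 0.49  0.3   1.79 -0.    1.06  2.06]
0 [0.35, 0.27, 0.2] [ 0.65  0.1   2.04 -0.    1.    2.22]
1.57 [0.435, 0, 0.3] [-0.   -0.02  1.93 -0.    1.23 -0.  ]
1.57 [0.435, -0.19, 0.2] [-0.41  0.15  1.98 -0.    1.01 -0.41]
1.57 [0.42, -0.28, 0.2] [-0.59  0.2   1.92 -0.    1.02 -0.59]
1.57 [0.5, 0.27, 0.2] [ 0.49  0.3   1.79 -0.    1.06  0.49]
1.57 [0.35, 0.27, 0.2] [ 0.65  0.1   2.04 -0.    1.    0.65]
-1.57 [0.435, 0, 0.3] None
-1.57 [0.435, -0.19, 0.2] [-0.41  0.15  1.98 -0.    1.01  2.73]
-1.57 [0.42, -0.28, 0.2] [-0.59  0.2   1.92 -0.    1.02  2.55]
-1.57 [0.5, 0.27, 0.2] [ 0.49  0.3   1.79 -0.    1.06 -2.65]
-1.57 [0.35, 0.27, 0.2] [ 0.65  0.1   2.04 -0.    1.   -2.49]
3.14 [0.435, 0, 0.3] [-0.   -0.02  1.93 -0.    1.23 -1.57]
3.14 [0.435, -0.19, 0.2] [-0.41  0.15  1.98 -0.    1.01 -1.99]
3.14 [0.42, -0.28, 0.2] [-0.59  0.2   1.92 -0.    1.02 -2.16]
3.14 [0.5, 0.27, 0.2] [ 0.49  0.3   1.79 -0.    1.06 -1.08]
3.14 [0.35, 0.27, 0.2] [ 0.65  0.1   2.04 -0.    1.   -0.92]
```

Run:
```python
from h import *
r.move_to([.465,.304,.17],ori(1.551)); wrist("w_empty")
r.move_to([.611,.316,.17],ori(1.4505)); wrist("w_fresh")
r.move_to([.549,.0475,.17],ori(1.516)); wrist("w_bed"); st()
ims=[cv2.imread(f"pics/w_{n}.png")[42:342,56:456] for n in("bed","fresh","empty")]
cv2.imwrite("pics/mos1.png",np.vstack([np.hstack(ims[:2]),np.hstack([ims[2],ims[2]*0])]))
```

```text
t 5.24 [0.5496 0.0486 0.1702] F [ 1.6  0.1 -0.3] w 0.0922 ff 0.0
```

View pics/mos1.png

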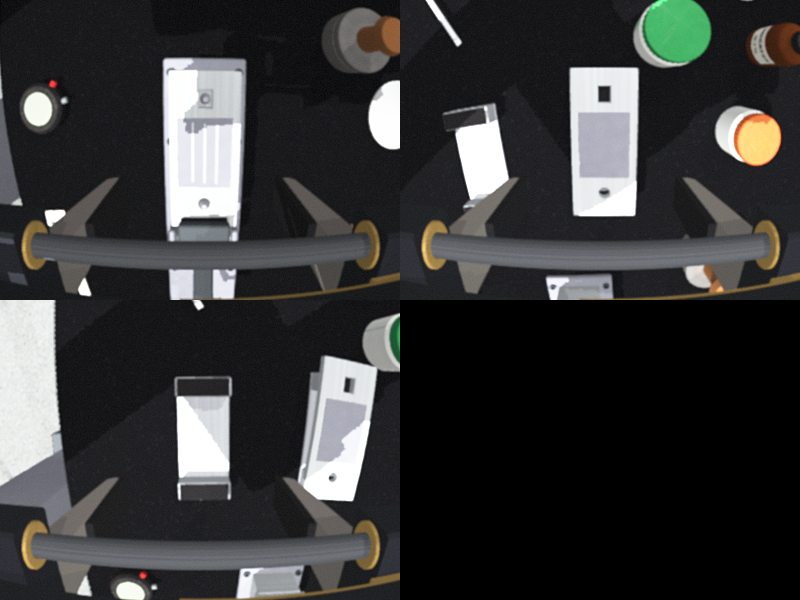

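The mosaic shows the bed panel (upper left) with its far pin at about (205,98) and the near-clamp pin at (204,203). The fresh panel (upper right) has corners around (570,68)–(635,216), and the empty stand (lower left) has pads at (203,386) and (205,491). I zoom in on all three for accuracy.

Run:
```python
from h import *
B={"bed":(210,90),"fresh":(210,100),"empty":(210,110)}
ims=[cv2.resize(cv2.imread(f"pics/w_{n}.png")[y:y+190,x:x+110],(264*1,456),interpolation=cv2.INTER_CUBIC) for n,(x,y) in B.items()]
cv2.imwrite("pics/zoom1.png",np.hstack(ims))
```

```text
(no output)
```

View pics/zoom1.png

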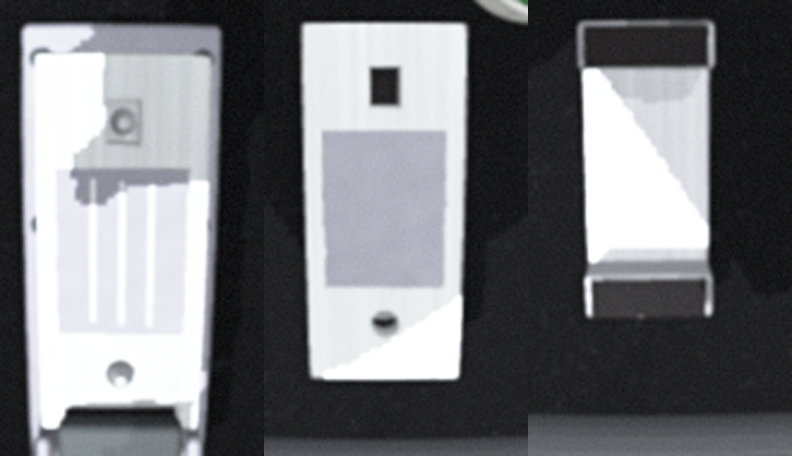

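The zoom (2.4×) shows the bed slot at (124,121), round hole (120,374) and panel far corners (34,54)/(212,54). The fresh panel's corners are (302,24), (467,24), (460,379), (311,379), with holes at (386,86) and (385,323). The stand top's corners are (579,22), (715,22), (711,316), (587,316).

Run:
```python
from h import *
def f(n,p,z,off):
    d=np.load(f"pics/w_{n}.npz"); w=pix2world("wrist",np.array(p)/2.4-.3+off,z,(d["p"],d["R"]))[:,:2]; return w
def rep(l,a,b): d=b-a; print(l,"mid",np.round((a+b)/2,4),"yaw %.4f"%np.arctan2(d[1],d[0]),"len %.4f"%np.linalg.norm(d))
o=(210,90)
a=f("bed",[[124,121],[120,374]],.06,o); rep("bed holes@60",*a)
a=f("bed",[[122.5,121],[119.5,371]],.068,o); rep("bed tips@68",*a)
a=f("bed",[[34,54],[212,54]],.06,o); rep("bed far edge",*a)
a=f("bed",[[22,27],[221,27]],.008,o); rep("base far edge",*a)
o=(210,100)
a=f("fresh",[[121.5,86],[121,323]],.04,o); rep("fresh holes",*a)
a=f("fresh",[[38,24],[203,24],[196,379],[47,379]],.04,o); rep("fresh ends",a[:2].mean(0),a[2:].mean(0)); rep("w",a[0],a[1]); rep("w",a[3],a[2])
a=f("empty",[[51,22],[187,22],[183,316],[59,316]],.03,(210,110)); rep("empty ends",a[:2].mean(0),a[2:].mean(0)); rep("w",a[0],a[1])
```

```text
bed holes@60 mid [0.5537 0.0486] yaw -1.6369 len 0.1008
bed tips@68 mid [0.5534 0.0514] yaw -1.6335 len 0.0965
bed far edge mid [0.5581 0.124 ] yaw -0.0514 len 0.0653
base far edge mid [0.5591 0.1374] yaw -0.0513 len 0.0873
fresh holes mid [0.6147 0.3187] yaw -1.6905 len 0.0997
fresh ends mid [0.6146 0.3176] yaw -1.6858 len 0.1518
w mid [0.6233 0.393 ] yaw -0.1184 len 0.0648
w mid [0.6059 0.2423] yaw -0.1225 len 0.0658
empty ends mid [0.4692 0.309 ] yaw -1.5821 len 0.1286
w mid [0.4699 0.3733] yaw -0.0188 len 0.0555
```

```bash
cat >> h.py <<'E'
BED=np.array([.554,.0485]); BY=-1.625
def bed(x,y,z):
    c,s=np.cos(BY),np.sin(BY); return np.array([BED[0]+c*x-s*y,BED[1]+s*x+c*y,z])
OB=ori(BY+np.pi)
def bar(q,gap=0):
    a=.632-q; return bed(.103+.095*np.cos(a),0,.034+.095*np.sin(a)+.010+.017+gap)
E
python3 - <<'E'
from h import *
r.move_to(bar(.067,.05),OB); effector.grip(0.0,10)
r.servo_line(bar(.067,.008),velocity=.15); st()
for q in np.linspace(.1,.55,7): r.servo_line(bar(q),velocity=.12)
st()
for q in np.arange(.57,.68,.012):
    r.servo_line(bar(q),velocity=.06); o=st(); print("q",q)
    if o["ft_force"][2]>26: break
p=np.array(o["position"]); r.servo_line(p+[0,0,.05],velocity=.15); r.hold(.2); st(); wrist("w_clamp")
im=cv2.imread("pics/w_clamp.png"); t=camrig.snapshot("top")[:,:,::-1][150:250,220:395]
cv2.imwrite("pics/mos2.png",np.vstack([cv2.resize(im,None,fx=1,fy=1)[:320],cv2.resize(t,(512,280))]))
E
```

```text
t 7.78 [ 0.5439 -0.1344  0.1197] F [ 0.1 -0.7  0.5] w 0.0006 ff 0.0
t 9.53 [ 0.5451 -0.1506  0.0709] F [-0.3 -7.4 10. ] w 0.0003 ff 4.6
t 9.78 [ 0.5451 -0.1508  0.069 ] F [-0.5 -6.9 10. ] w 0.0004 ff 4.7
q 0.57
t 10.03 [ 0.5451 -0.1509  0.0679] F [-0.6 -7.8 11.1] w 0.0007 ff 5.0
q 0.582
t 10.28 [ 0.545  -0.1504  0.0664] F [ 1.1 -4.5  5.1] w 0.0004 ff 2.5
q 0.594
t 10.53 [ 0.545  -0.1505  0.0654] F [-0.6 -4.7  9.4] w 0.0001 ff 4.8
q 0.606
t 10.78 [ 0.545  -0.1506  0.0643] F [-0.1 -6.1  9.7] w 0.0003 ff 4.8
q 0.618
t 11.03 [ 0.545  -0.1507  0.0632] F [-0.2 -5.7 10. ] w 0.0006 ff 4.9
q 0.63
t 11.28 [ 0.545  -0.1508  0.0621] F [-0.5 -6.9  9.8] w 0.0007 ff 4.9
q 0.642
t 11.53 [ 0.545  -0.1509  0.0609] F [-1.1 -7.3  9.1] w 0.0006 ff 4.9
q 0.654
t 11.78 [ 0.5451 -0.1509  0.0602] F [-1.8 -6.5 14.4] w 0.0005 ff 7.2
q 0.666
t 12.03 [ 0.5451 -0.151   0.0599] F [-5.7 -6.8 24.2] w 0.0006 ff 12.2
q 0.678
t 12.73 [ 0.5443 -0.1507  0.1088] F [-0.1 -0.1 -0. ] w 0.0006 ff 0.0
```

View pics/mos2.png

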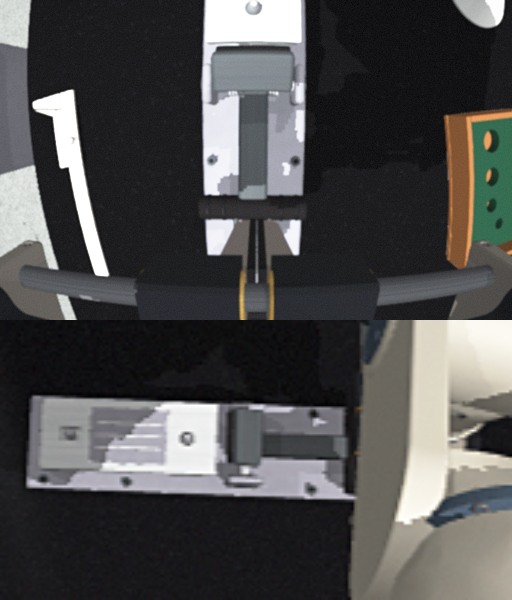

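The wrist view shows the bar down and the jaw swung back behind the panel's end at (253,70), still open after release. The top crop below it agrees. Next I grip the tested panel, softly at first to read the side load.

Run:
```python
from h import *
r.servo_line(bed(.19,0,.17),velocity=.3); effector.grip(.092)
r.move_to(bed(0,0,.13),OB); r.hold(.1); st()
r.servo_line(bed(0,0,.0545),velocity=.15); r.hold(.1); st()
effector.grip(.05,6); r.hold(.2); o=st()
print("bed-frame lateral/long force",(OB.T@o["ft_force"]))
```

```text
t 15.46 [0.5544 0.0471 0.1304] F [ 0.5 -0.5  0.1] w 0.0917 ff 0.0
t 16.21 [0.5549 0.0484 0.0556] F [-0.4  0.6  0.8] w 0.0920 ff 0.0
t 16.94 [0.554  0.0486 0.0547] F [-1.5  0.2  6.4] w 0.0640 ff 6.0
bed-frame lateral/long force [ 0.16561218 -1.5272193  -6.36809052]
```

Run:
```python
from h import *
effector.grip(.05,25); r.hold(.1); st()
r.servo_line(bed(0,0,.08),velocity=.08); st()
r.servo_line(bed(0,0,.14),velocity=.2); st()
E_=np.array([.4692,.309]); OE=ori(-1.587+np.pi)
r.move_to([*E_,.12],OE); r.hold(.1); o=st()
r.servo_line([*E_,.045],velocity=.12); o=st(); f0=o["ft_force"][2]
for z in np.arange(.040,.032,-.0015):
    r.servo_line([*E_,z],velocity=.05); o=st()
    if o["ft_force"][2]-f0>3: break
effector.grip(.092); st()
r.servo_line([*E_,.17],velocity=.25); wrist("w_placed")
F=np.array([.6147,.3182]); OF=ori(-1.689+np.pi)
r.move_to([*F,.17],OF); wrist("w_fresh2"); st()
ims=[cv2.imread(f"pics/w_{n}.png")[42:342,56:456] for n in("placed","fresh2")]
cv2.imwrite("pics/mos3.png",np.hstack(ims))
```

```text
t 17.26 [0.554  0.0486 0.0548] F [-1.9 -0.4  5.5] w 0.0637 ff 25.0
t 17.73 [0.5543 0.0485 0.0805] F [-0.6 -0.1 -2. ] w 0.0640 ff 25.0
t 18.18 [0.5539 0.0485 0.1396] F [ 0.3  0.  -2.8] w 0.0638 ff 25.0
t 19.34 [0.4698 0.3078 0.1199] F [-0.6 -0.9 -3. ] w 0.0638 ff 25.0
t 20.12 [0.4697 0.3091 0.0455] F [ 0.9 -0.5 -2.8] w 0.0637 ff 25.0
t 20.37 [0.4693 0.3091 0.0403] F [ 1.  -0.1 -1.9] w 0.0637 ff 25.0
t 20.62 [0.4692 0.309  0.0386] F [ 0.9 -0.3 -1.8] w 0.0633 ff 25.0
t 20.87 [0.4691 0.309  0.0369] F [-0.  -0.6 -2.4] w 0.0636 ff 25.0
t 21.12 [0.4691 0.309  0.0354] F [-0.3 -0.5 -1.9] w 0.0634 ff 25.0
t 21.37 [0.4694 0.3091 0.0347] F [-2.8 -0.8  6.1] w 0.0636 ff 25.0
t 21.95 [0.4692 0.309  0.034 ] F [-0.5 -0.2 -0.1] w 0.0916 ff 0.0
t 23.38 [0.6132 0.3178 0.1682] F [0.6 0.5 0.7] w 0.0920 ff 0.0
```

View pics/mos3.png

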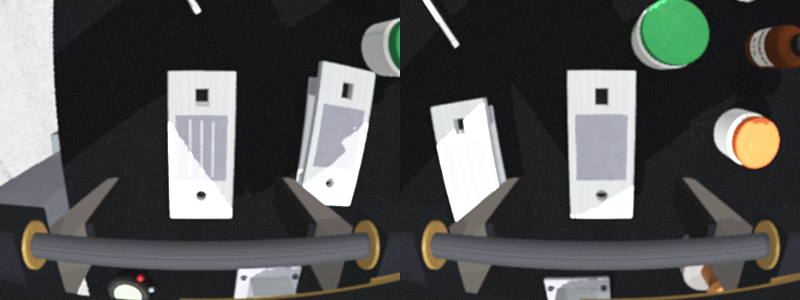

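The scratched panel lies along the formerly empty stand (holes at (201,96) and (201,195)), and the fresh panel sits the same way under the tool (holes at (601,97) and (601,195)). So an identical grasp will reproduce the bed position. Now I fetch the fresh panel and seat it.

Run:
```python
from h import *
F=np.array([.6147,.3182])
r.servo_line([*F,.0347],velocity=.15); r.hold(.2); st()
effector.grip(.05,10); r.hold(.1); st(); effector.grip(.05,25); o=st(); print("R",np.round(o["ee_rot"],3).tolist())
r.servo_line([*F,.14],velocity=.15); st()
r.move_to(bed(0,0,.14),OB); r.hold(.1); st()
r.servo_line(bed(0,0,.080),velocity=.15); r.hold(.3); o=st(); f0=np.array(o["ft_force"])
for z in (.073,.070,.067,.064):
    r.servo_line(bed(0,0,z),velocity=.05); o=st()
    if np.linalg.norm(o["ft_force"]-f0)>6: print("contact"); break
```

```text
t 24.62 [0.6153 0.3185 0.0357] F [0.4 0.1 0.6] w 0.0917 ff 0.0
t 25.26 [0.6147 0.3182 0.0347] F [-0.8  0.1  0.8] w 0.0639 ff 10.0
t 25.48 [0.6147 0.3182 0.0347] F [-0.8 -0.5  1. ] w 0.0637 ff 25.0
R [[0.118, 0.993, -0.0], [0.993, -0.118, -0.0], [-0.0, -0.0, -1.0]]
t 26.32 [0.614  0.3179 0.139 ] F [-0.4 -0.3 -2.3] w 0.0636 ff 25.0
t 27.50 [0.5547 0.0497 0.14  ] F [ 1.1 -0.1 -1. ] w 0.0634 ff 25.0
t 28.35 [0.5545 0.0486 0.0808] F [-0.6 -0.  -2. ] w 0.0635 ff 25.0
t 28.64 [0.5536 0.0484 0.0726] F [ 0.5  0.4 -3. ] w 0.0638 ff 25.0
t 28.89 [0.5538 0.0485 0.0697] F [ 0.1  0.6 -2.3] w 0.0635 ff 25.0
t 29.14 [0.5538 0.0485 0.0668] F [-0.1  0.1 -1.8] w 0.0635 ff 25.0
t 29.39 [0.5539 0.0485 0.0638] F [-0.6 -0.  -3.4] w 0.0634 ff 25.0
```

Run:
```python
from h import *
ok=False
for z in (.061,.0585,.0565,.055,.0542,.0535):
    r.servo_line(bed(0,0,z),velocity=.05); o=st(); f=np.array(o["ft_force"])
    if f[2]>4: ok=o["position"][2]<.0565; print("contact",ok); break
if ok:
    r.hold(.2); st(); effector.grip(.092); r.hold(.2); st()
    r.servo_line(bed(0,0,.17),velocity=.2); r.hold(.2); wrist("w_seated"); st()
    cv2.imwrite("pics/zoom2.png",cv2.resize(cv2.imread("pics/w_seated.png")[80:290,200:320],None,fx=2.8,fy=2.8,interpolation=cv2.INTER_CUBIC))
```

```text
t 29.64 [0.5539 0.0485 0.0608] F [ 0.1  0.5 -2.1] w 0.0636 ff 25.0
t 29.89 [0.554  0.0485 0.0584] F [ 0.3 -0.2 -1.8] w 0.0638 ff 25.0
t 30.14 [0.5541 0.0485 0.0564] F [-1.1 -0.7 -1.3] w 0.0637 ff 25.0
t 30.39 [0.554  0.0485 0.0549] F [-0.8 -0.8 -2.5] w 0.0636 ff 25.0
t 30.64 [0.5541 0.0485 0.0547] F [-2.1 -0.8  5.4] w 0.0637 ff 25.0
contact True
t 30.84 [0.5541 0.0485 0.0546] F [-3.5 -0.9  5.8] w 0.0634 ff 25.0
t 31.62 [0.554  0.0485 0.0542] F [-0.1  0.2  0.6] w 0.0919 ff 0.0
t 32.60 [0.5533 0.0484 0.1688] F [-0.2 -0.4  0. ] w 0.0920 ff 0.0
```

View pics/zoom2.png

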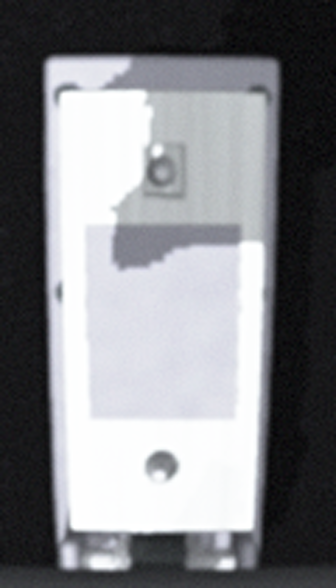

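The fresh, unscratched panel lies flat with both pins showing in its holes, at (162,170) and (161,466), and the clamp is still open. Now I press the catch tab.

Run:
```python
from h import *
X=.287
r.move_to(bed(X,0,.14),OB); effector.grip(0.0,10)
r.servo_line(bed(X,0,.066),velocity=.2); r.hold(.1); st()
for d in (0,.006,.010,.013,.015,.0165):
    r.servo_line(bed(X,0,.058-d),velocity=.05); o=st()
    if o["ft_force"][2]>20: break
r.hold(.2); st()
r.servo_line(bed(X,0,.14),velocity=.15); r.hold(.2); st()
r.move_to(bed(.05,0,.2),OB); wrist("w_end")
r.move_joints([-1.259,.353,1.633,0,1.155,0]); r.hold(.2); st()
t=cv2.cvtColor(camrig.snapshot("top"),cv2.COLOR_RGB2BGR)[150:250,120:395]
cv2.imwrite("pics/end.png",np.vstack([cv2.resize(t,(800,290),interpolation=cv2.INTER_CUBIC),cv2.resize(cv2.imread("pics/w_end.png")[40:340],(800,310)[:2])]))
```

```text
t 35.67 [ 0.5395 -0.2385  0.0674] F [ 0.1  0.  -0.4] w 0.0004 ff 0.0
t 35.98 [ 0.5389 -0.2383  0.0584] F [-0.4  0.2  1.4] w 0.0005 ff 0.6
t 36.24 [ 0.538  -0.2378  0.0518] F [-0.8  1.4  1.5] w 0.0005 ff 0.9
t 36.49 [ 0.5386 -0.2385  0.0481] F [-0.8 -4.2  3.3] w 0.0007 ff 2.0
t 36.74 [ 0.5388 -0.2386  0.0451] F [-0.7 -5.3  4.1] w 0.0006 ff 2.6
t 36.99 [ 0.5389 -0.2386  0.0431] F [-1.5 -5.6  3.8] w 0.0004 ff 2.8
t 37.24 [ 0.539  -0.2388  0.0423] F [-2.3 -6.1  9.3] w 0.0003 ff 5.6
t 37.44 [ 0.539  -0.2388  0.0423] F [-2.5 -5.4  9.8] w 0.0005 ff 5.5
t 38.45 [ 0.5379 -0.2378  0.1389] F [ 0.3 -0.3  0.5] w 0.0006 ff 0.0
t 42.12 [ 0.1939 -0.5945  0.2318] F [-0.5 -0.2 -0.3] w 0.0006 ff 0.0
```

View pics/end.png

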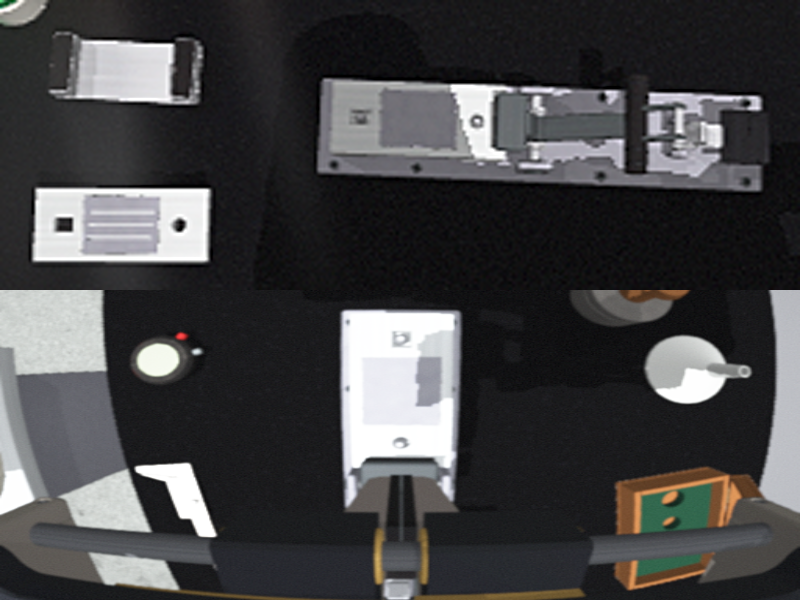

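The overhead crop matches the starting clamp picture: jaw over the panel end at (512,120), bar back up at (636,123), tab at rest at (745,137). The fresh panel is in the bed and the scratched one is on the other stand at (122,225).

```bash
python3 -c "
from bench import r, camrig, effector, kin
print(r.close_job())"
```

```text
the job is handed in; nothing more can be done
None
```

The job is handed in at about 42 s of the 61 s allowed: the last pictures show the fresh panel on both pins with the clamp shut on it, the scratched panel flat on the other stand, and the arm clear of everything; the hand-in call returned no verdict.

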